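# Load the film viewer and hold its glare shutter at half

## Task

Slide the dental film carrier all the way home into the slot in the side of the light-box film viewer, its grip bar left outside, and let go of it while the viewer's sprung shutter is still shut. Then draw the shutter open to half travel, so that the row of films farther from the shutter's grip is uncovered and the other row stays dark, and finish while still holding it there against its spring. Leave the other things on the counter as they are.

Things in the scene. Friction and masses are not known exactly. Their poses are not given: they have to be found in the camera images.
- film_carrier: Loose film carrier: flat grey slab 110 wide (its x) x 170 long (y) x 6 mm, about 150 g, two rows of three dental films on top, lying flat. Origin: centre of its underside, z up. At its +y end, centred at y = +80 mm, stands a black grip bar 50 long (x) x 10 thick (y) mm, its top 40 mm above the slab's underside. The plain -y end goes into the slot first.
- viewer: White light box, fixed, 240 (its x) x 136 (y) mm; rails along both long sides reach 78 mm up, a steel spring drum across the top at the +x end 83 mm; switch and dimmer on the -x end. Origin: centre of its underside, z up. The carrier slot opens in the +y side and runs in toward -y.
- slot_mouth (a point): Centre of the slot's mouth at floor height: x = +42, y = +68, z = +60 mm in the viewer's frame, axes as the viewer's. Slot 113 wide, 8.5 high, 121 mm deep to a solid end stop. Outside, a 46 mm long ledge continues the floor between 10 mm high cheeks that flare to about 125 mm apart; the slot's upper lip flares upward, 10 mm out.
- slot_home (a point): Where the carrier's origin lies when the carrier is fully home against the end stop: x = +42, y = +32, z = +60 mm in the viewer's frame; the carrier's x, y, z axes are then parallel to the viewer's and its grip bar stands 39 mm outside the mouth.
- shutter (a joint): Travel of the shutter in m: 0 shut (covers both film rows), 0.100 fully open; it grows as the shutter slides toward the viewer's -x. A spring pulls it shut: about 2.4 N when shut, rising 0.8 N per 10 mm to about 6.4 N at half travel (0.050) and 10.4 N fully open.
- shutter_grip (a point): On the shutter's black upright grip bar, 10 thick (viewer's x) x 44 long (y) mm. The point is on its centre line, 95 mm above the counter, 22 mm above the shutter plate, 12 mm below the bar's top; at x = 0, y = 0 in the viewer's frame when shut. The aluminium plate, 100 x 117 x 3 mm, runs from 8 mm on its -x side to 92 mm on its +x side.
- shutter_edge (a point): Middle of the shutter plate's far (+x) edge. At half travel it stands level with the short dark line across each guide rail, over the plain bar between the two film rows.
- dappen_cup: Bystander: small stainless cup, 38 mm across, 30 mm high, standing between viewer and carrier. Origin: centre of its underside.
- blue_jar: Bystander: squat blue glass jar with steel lid, 68 mm across, 48 mm high. Origin: centre of its underside.
- tray_gauge: Bystander: flat nickel gauge with two jaws, 140 mm long (its y), up to 15 mm high. Origin: underside.
- rubber_bowl: Bystander: grey rubber mixing bowl, 124 mm across, 68 mm high. Origin: centre of its underside.
- plaster_cast: Bystander: cream plaster cast of a jaw, about 66 mm across, 31 mm high. Origin: underside.
- case_tray: Bystander: red plastic case tray 170 x 120 x 35 mm, empty. Origin: centre of its underside.
- wax_spatula: Bystander: wax spatula with wooden handle, 170 mm long, lying at the left. Origin: underside.
Not all that is in view belongs to the job. Leave any blue or purple look-alike of the film_carrier alone.

How it is judged:
By the outcome, as a careful person would: the job done as asked, in the order asked, and still so for the second after the job is handed in, while the arm keeps its last pose, push and grip.
It also fails if it takes over 61 s, if anything falls off the work surface, if the arm or the gripper's body presses on something with over 40 N, if the wrist force passes 120 N, or if a joint passes its speed limit or range.

## Robot

A 7-joint arm with a two-finger parallel gripper is mounted at the origin on the work surface. World frame = base frame: x ahead of the robot, y to its left, z up, the work surface at z = 0. Lengths are in m, angles in degrees, forces in N, time in s.
With the tool pointing down it reaches from about 0.425 to 0.875 m from the base axis. Payload 4.7 kg.
Tool frame: the origin (TCP) lies at the very end of the fingers, on their centre line; the grasp point (between the pads) lies 19 mm behind it; z points along the fingers, y is the line along which they close (so a half turn about z gives the same grasp; the last joint's range is limited). The gripper opens to 85 mm and grips with 20 to 120 N. Pads are 22 mm wide; open, the fingers measure 114 mm over their backs; the gripper's body (76 mm by 85 mm) begins 54 mm behind the grasp point. The pads swing forward as they close: fully open they stand 13 mm farther back than shut.
Start: joints at [-74.479, 18.392, -4.016, 83.108, 1.295, 78.541, -3.26], TCP at [0.165, 0.629, 0.231] pointing down, gripper open.
Joint ranges: [-163.93, 163.93], [-17.29, 119.83], [-79.2, 71.16], [3.27, 140.29], [-89.18, 269.18], [5.43, 117.66], [-154.24, 154.24]. Speed limits (degrees/s): [147.25, 147.25, 180, 180, 180, 180, 180].

## Interface

Orientations are given as a 3x3 rotation matrix whose columns are the frame's x, y, z axes.
In Python, from bench import ctrl gives the robot as it stands.
- The arm moves only by the tool carry_out, never from a script. Its argument "commands" is a list of rows, each a list of 2 entries, a list of its own where there are three numbers: the shift along the tool's x, y, z in units of 30 mm (1.0 is 30 mm), then the turn, a rotation vector about the tool's x, y, z in units of 5 degrees (1.0 is 5 degrees). In form: [[[dx, dy, dz], [ax, ay, az]], ...]. A call has 1 to 12 rows; each row shifts and turns the commanded pose from where the row before left it, along the tool's axes as they then stand; what a row does not reach is not made up. A row lasts 1/8 s, in which the tool goes at most 62.5 mm and 10.7 degrees, less where a joint would pass 70% of its speed; a pose out of reach is approached as far as the arm can. A call is refused whole if a number of a shift passes 1 or a number of a turn 1, either way. A call with a gripper value outside its range is refused whole. "gripper" is the closure, from -1 (fully open) to 1 (shut), so that 0 is half open, set as the call begins (left out, the last holds). The fingers move at their own pace and stop on an object; "newtons" is the grip in N (left out, the last holds). Time passes only in rows, so rows that do not move let the fingers close. It gives the time, the measured TCP pose, the force, the opening and the grip force at its end, in the units of the state.
- ctrl.get_obs(): the state, without advancing time (a new reading comes with each control period).
- ctrl.grab_frame(name): name is "scene" or "top" or "wrist"; returns a dict with "color" (420x560x3 uint8, blue, green, red), "fx", "fy", "cx", "cy" (pixels), "extrinsics" (4x4, takes a point from camera to world coordinates). Camera axes: x right, y down, z forward; pixel columns grow to the right and rows downward; lengths in m; the calibration is good to about 2 mm. A picture is of the moment at which its call begins. There is no depth.
- ctrl.hand_in(): hands the job in; it is judged then, once.
The state is a dict: "time": time; "joints": joint angles; "joint_velocities": joint speeds; "joint_efforts": joint torques, N m; "eef_pos": TCP position; "orientation": TCP orientation; "ft_force": force on the tool from outside, world axes, zero at the start; "torque": the same for the moment, N m; "finger_gap": opening from 0.0 (shut) to 1.0 (fully open); "finger_force": force on a finger pad.
Only numpy, scipy, OpenCV 4.12 (cv2) and the standard library are available. Lean on these libraries where they do the work, as an engineer would, in place of code of your own. Each camera call takes 0.05 s, during which the arm holds its last target. There are 200 camera calls.

## Working session

There is one attempt and no reset: what is moved stays moved. The work goes in short steps, Python scripts to look and compute and a tool call to move; the robot and the scene stay as the last step left them, time stands still between calls to the robot, and variables do not carry over. Pictures are saved under pics/ and viewed, at most 11 in all, crops included, and the job is handed in when it is done.

Besides the shell and the picture viewer there is one more tool, called after ">>>" by a JSON object that holds its "name" and its "arguments". carry_out: Moves the arm, as the interface text tells. Its arguments: {"type":"object","properties":{"commands":{"type":"array"},"gripper":{"type":"number"},"newtons":{"type":"number"}},"required":["commands"]}

```bash
mkdir -p pics
cat > h.py <<'E'
from bench import ctrl
import numpy as np, cv2
def snap(n,f):
    g=ctrl.grab_frame(n); cv2.imwrite(f'pics/{f}.png',g['color']); np.savez(f'pics/{f}.npz',K=np.array([g['fx'],g['fy'],g['cx'],g['cy']]),E=np.array(g['extrinsics'])); return g
def ray(f,u,v,z):
    d=np.load(f'pics/{f}.npz');fx,fy,cx,cy=d['K'];E=d['E']
    r=E[:3,:3]@np.array([(u-cx)/fx,(v-cy)/fy,1]);o=E[:3,3]
    return o+r*(z-o[2])/r[2]
def proj(f,p):
    d=np.load(f'pics/{f}.npz');fx,fy,cx,cy=d['K'];E=d['E']
    c=E[:3,:3].T@(np.array(p)-E[:3,3]);return np.array([fx*c[0]/c[2]+cx,fy*c[1]/c[2]+cy])
E
python3 - <<'E'
from h import *
np.set_printoptions(precision=4,suppress=True)
a=snap('top','top0');b=snap('scene','scene0')
for g in(a,b):print(g['fx'],g['cx'],g['cy'],np.array(g['extrinsics']))
cv2.imwrite('pics/top0b.png',cv2.resize(a['color'],(800,600),interpolation=cv2.INTER_CUBIC))
o=ctrl.get_obs();print(o)
E
```

```text
408.49254073010906 286.71575567612786 216.44697243383698 [[ 0.0015 -0.9941  0.1085  0.3931]
 [-0.9997 -0.0043 -0.0252  0.072 ]
 [ 0.0255 -0.1084 -0.9938  1.2705]
 [ 0.      0.      0.      1.    ]]
404.24031473066435 286.1001146622897 209.55985262058763 [[ 0.8782  0.3166 -0.3584  0.9494]
 [ 0.4782 -0.5777  0.6615 -0.7292]
 [ 0.0024 -0.7523 -0.6588  0.8445]
 [ 0.      0.      0.      1.    ]]
{'time': 0.1, 'joints': array([-74.48  ,  18.4361,  -4.0161,  83.1698,   1.2947,  78.5399,
        -3.2617]), 'joint_velocities': array([ 0.1264, -0.1001,  0.0601, -0.1346, -0.0584, -0.0589, -0.0073]), 'joint_efforts': array([ -0.0003, -49.4878,  -0.3842, -31.521 ,   0.0129,   0.0075,
        -0.    ]), 'eef_pos': array([0.165 , 0.6282, 0.2303]), 'orientation': array([[-0.9672,  0.254 , -0.0004],
       [ 0.254 ,  0.9672, -0.0017],
       [-0.0001, -0.0018, -1.    ]]), 'ft_force': array([ 0.3301, -0.8859,  0.2321]), 'torque': array([ 0.0204,  0.0122, -0.0112]), 'finger_force': 0.0, 'finger_gap': 0.9984278426902771}
```

View pics/top0b.png

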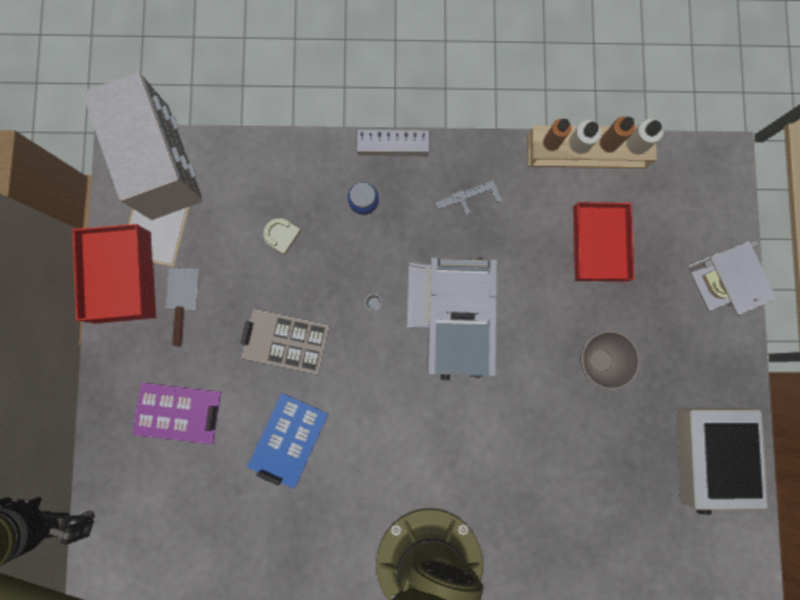

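View pics/scene0.png

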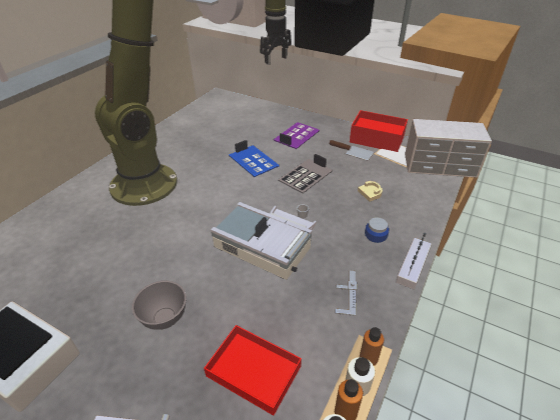

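The top view (up = world +x, left = +y) shows the grey carrier at about (285,341) with its bar at (248,333). The viewer is at (462,317) with its slot ledge on the left (418,295), and the cup at (373,302) stands between them. I'll enlarge a crop.

Run:
```python
from h import *
a=cv2.imread('pics/top0.png')
c=a[170:275,160:360]  # x4
cv2.imwrite('pics/c1.png',cv2.resize(c,None,fx=4,fy=4,interpolation=cv2.INTER_CUBIC))
```

```text
(no output)
```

View pics/c1.png

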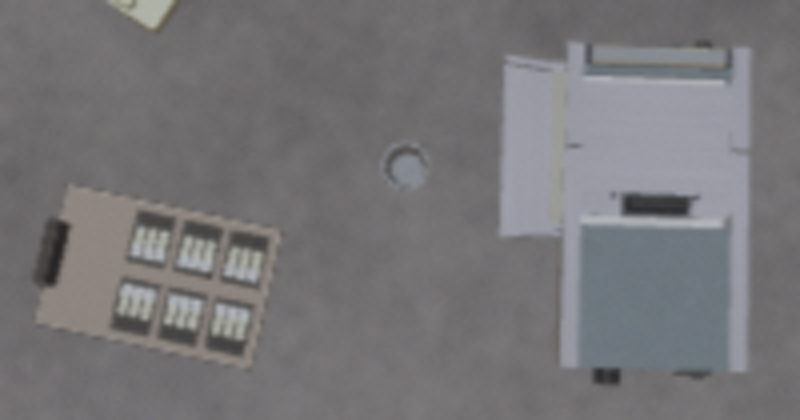

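The crop shows the carrier corners at (68,185), (281,232), (253,367) and (38,323). The viewer rail corners are at (567,41), (752,47), (748,370) and (560,368), the shutter bar is at about (656,205), and the cup is at (407,166).

Run:
```python
from h import *
np.set_printoptions(precision=4,suppress=True)
P=lambda u,v,z: ray('top0',(u+.5)/4-.5+160,(v+.5)/4-.5+170,z)
def fit(model,pts):
    A=np.array(model,float);B=np.array(pts)[:,:2];a=A-A.mean(0);b=B-B.mean(0)
    th=np.arctan2((a[:,0]*b[:,1]-a[:,1]*b[:,0]).sum(),(a*b).sum());R=np.array([[np.cos(th),-np.sin(th)],[np.sin(th),np.cos(th)]])
    t=B.mean(0)-R@A.mean(0);print('ang',np.degrees(th),'pos',t,'res',(B-A@R.T-t)*1000);return R,t
car=[P(*p,.006) for p in[(68,185),(281,232),(253,367),(38,323)]]
R,t=fit([[.055,.085],[.055,-.085],[-.055,-.085],[-.055,.085]],car)
print('bar exp',t+R@[0,.08],'bar seen',P(52,252,.04))
v=[P(*p,.078) for p in[(567,41),(752,47),(748,370),(560,368)]]
R,t=fit([[.12,.068],[.12,-.068],[-.12,-.068],[-.12,.068]],v)
print('grip seen',P(656,205,.107),'mouth',t+R@[.042,.068],'home',t+R@[.042,.032],'cup',P(407,166,.03))
print('ledge corners',P(506,57,.07),P(500,236,.07))
```

```text
ang -11.476050983485374 pos [0.4609 0.3081] res [[-0.3027  0.2402]
 [-2.3486  2.0163]
 [ 1.6064 -0.1956]
 [ 1.0449 -2.0609]]
bar exp [0.4768 0.3865] bar seen [0.4772 0.3827 0.04  ]
ang -1.3387939985719524 pos [ 0.5108 -0.0675] res [[ 0.297   0.7142]
 [-0.148  -1.1588]
 [ 0.8917 -0.3259]
 [-1.0407  0.7704]]
grip seen [ 0.5078 -0.0635  0.107 ] mouth [ 0.5544 -0.0005] home [ 0.5536 -0.0365] cup [0.5445 0.118  0.03  ]
ledge corners [0.6219 0.0435 0.07  ] [0.488  0.0477 0.07  ]
```

>>> {"name": "carry_out", "arguments": {"commands": [[[-1,-0.43,0],[0,0,0]],[[-1,-0.43,0],[0,0,0]],[[-1,-0.43,0],[0,0,0]],[[-1,-0.43,0],[0,0,0]],[[-1,-0.43,0],[0,0,0]],[[-1,-0.43,0.3],[0,0,0]],[[-1,-0.43,0.3],[0,0,0]],[[-1,-0.43,0.3],[0,0,0]],[[-1,-0.43,0.3],[0,0,0]],[[-1,-0.43,0.3],[0,0,0]],[[-1,-0.43,0.3],[0,0,0]],[[0,0,0],[0,0,-0.66]]], "gripper": -1}}

```text
time: 1.6
eef_pos: [0.4508, 0.4038, 0.1758]
orientation: [[-0.979, 0.202, -0.0], [0.202, 0.979, -0.003], [-0.0, -0.003, -1.0]]
ft_force: [-0.9, 0.3, 1.3]
finger_gap: 1.001
finger_force: 0.0
```

```bash
cat >> h.py <<'E'
np.set_printoptions(precision=4,suppress=True)
def go(x,y,z,yaw):
    "shift (units) in tool axes and turn about tool z (units) to reach a tool-down pose with tool y at azimuth yaw"
    o=ctrl.get_obs();R=np.array(o['orientation']);p=np.array(o['eef_pos'])
    a=np.radians(yaw);T=np.array([[-np.sin(a),np.cos(a),0],[np.cos(a),np.sin(a),0],[0,0,-1]])
    from scipy.spatial.transform import Rotation as S
    w=S.from_matrix(R.T@T).as_rotvec(degrees=True)/5
    print('t',round(o['time'],2),'p',p,'yaw',np.degrees(np.arctan2(R[1,1],R[0,1])),'F',o['ft_force'],'gap',o['finger_gap'],o['finger_force'],'j',np.array(o['joints']))
    print('shift',R.T@(np.array([x,y,z])-p)/.03,'turn',w)
E
python3 - <<'E'
from h import *
go(.477,.385,.06,78.5)
g=snap('wrist','w1')
cv2.imwrite('pics/w1.png',g['color'])
print(np.load('pics/w1.npz')['E'])
E
```

```text
t 1.6 p [0.4508 0.4038 0.1758] yaw 78.33740836036631 F [-0.9354  0.3441  1.304 ] gap 1.0010914121829293 0.0 j [-50.5455  14.7983   7.2166  94.2433  -1.8091  71.2237  35.3586]
shift [-0.9824 -0.4251  3.8629] turn [-0.0381  0.0042 -0.0325]
[[ 0.2018  0.9316  0.3022  0.374 ]
 [ 0.9794 -0.1911 -0.0649  0.4187]
 [-0.0027  0.3091 -0.951   0.3176]
 [ 0.      0.      0.      1.    ]]
```

View pics/w1.png

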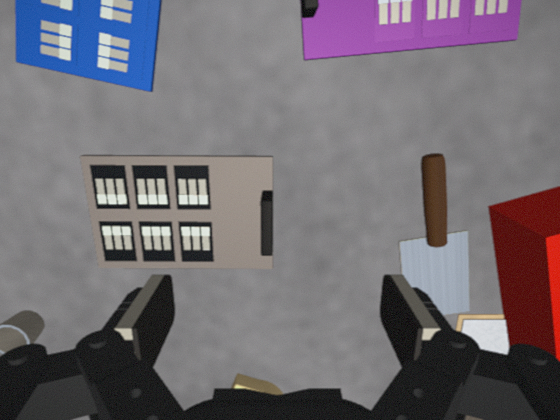

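Wrist view: the slab corners are at (81,156), (273,156), (273,268) and (101,268). The bar spans (261–273, 191–255).

Run:
```python
from h import *
P=[ray('w1',*p,.006)[:2] for p in[(81,156),(273,156),(273,268),(101,268)]]
print(P)
M=np.array([[-.055,-.085],[-.055,.085],[.055,.085],[.055,-.085]]);B=np.array(P);b=B-B.mean(0)
th=np.arctan2((M[:,0]*b[:,1]-M[:,1]*b[:,0]).sum(),(M*b).sum());R=np.array([[np.cos(th),-np.sin(th)],[np.sin(th),np.cos(th)]])
t=B.mean(0);print(np.degrees(th),t,(b-M@R.T)*1e3,'bar',t+R@[0,.08])
for q in[(-.025,.075,.04),(-.025,.085,.04),(.025,.085,.04),(.025,.075,.04),(-.025,.085,.006)]:print(proj('w1',[*(t+R@q[:2]),q[2]]))
```

```text
[array([0.3922, 0.239 ]), array([0.426 , 0.4036]), array([0.5325, 0.3812]), array([0.4991, 0.218 ])]
-11.558415158118702 [0.4624 0.3105] [[ 0.6347  0.8351]
 [ 0.391  -1.1786]
 [-0.8454 -1.4663]
 [-0.1803  1.8098]] bar [0.4785 0.3888]
[261.5873 199.4172]
[273.9517 199.4096]
[274.1891 255.647 ]
[262.4508 255.6486]
[274.3564 188.537 ]
```

>>> {"name": "carry_out", "arguments": {"commands": [[[-1,-0.37,0.4],[0,0,-0.03]],[[0,0,1],[0,0,0]],[[0,0,1],[0,0,0]],[[0,0,1],[0,0,0]],[[0,0,1],[0,0,0]],[[0,0,0.7],[0,0,0]],[[0,0,0.25],[0,0,0]],[[0,0,0],[0,0,0]],[[0,0,0],[0,0,0]]]}}

```text
time: 2.78
eef_pos: [0.4761, 0.3915, 0.018]
orientation: [[-0.981, 0.195, 0.001], [0.195, 0.981, 0.001], [-0.001, 0.002, -1.0]]
ft_force: [-0.6, -0.2, 0.6]
finger_gap: 1.003
finger_force: 0.0
```

Run:
```python
from h import *
go(.478,.387,.014,78.44)
```

```text
t 2.77 p [0.4761 0.3915 0.018 ] yaw 78.73602999054162 F [-0.5571 -0.181   0.5977] gap 1.0028306428709448 0.0 j [-47.8883  24.8439   7.3058 100.7101  -3.7686  54.5658  39.6644]
shift [-0.0924 -0.1362  0.1338] turn [0.0194 0.0129 0.0592]
```

>>> {"name": "carry_out", "arguments": {"commands": [[[-0.09,-0.13,0.13],[0,0,0.06]],[[0,0,0],[0,0,0]]]}}

```text
time: 3.02
eef_pos: [0.4778, 0.3857, 0.0131]
orientation: [[-0.979, 0.202, 0.0], [0.202, 0.979, -0.0], [-0.0, -0.0, -1.0]]
ft_force: [-0.3, 0.9, -0.6]
finger_gap: 1.005
finger_force: 0.0
```

>>> {"name": "carry_out", "arguments": {"commands": [[[0,0,0],[0,0,0]],[[0,0,0],[0,0,0]],[[0,0,0],[0,0,0]],[[0,0,0],[0,0,0]],[[0,0,0],[0,0,0]],[[0,0,0],[0,0,0]],[[0,0,0],[0,0,0]],[[0,0,0],[0,0,0]]], "gripper": 1, "newtons": 80}}

```text
time: 4.03
eef_pos: [0.4775, 0.3868, 0.0132]
orientation: [[-0.98, 0.2, 0.0], [0.2, 0.98, 0.001], [-0.0, 0.001, -1.0]]
ft_force: [-0.6, 0.1, 3.0]
finger_gap: 0.103
finger_force: 80.2
```

Run:
```python
from h import *
go(.478,.387,.014,78.44)
```

```text
t 4.03 p [0.4775 0.3868 0.0132] yaw 78.44256930890032 F [-0.5999  0.0662  2.9575] gap 0.10317663774741559 80.16674637794495 j [-47.5623  25.0537   7.4134 101.0745  -3.8798  54.0794  39.8791]
shift [-0.0152  0.0107 -0.0266] turn [0.0072 0.0033 0.0005]
```

>>> {"name": "carry_out", "arguments": {"commands": [[[0,0,-0.3],[0,0,0]],[[0,0,-0.9],[0,0,0]],[[0,0,-0.9],[0,0,0]],[[0,0,-0.9],[0,0,0]],[[-0.6,-0.7,0],[0,0,0]],[[-0.6,-0.7,0],[0,0,0]],[[-0.6,-0.7,0],[0,0,0]],[[-0.6,-0.7,0],[0,0,0]],[[-0.6,-0.7,0],[0,0,0]],[[-0.6,-0.7,0],[0,0,0]],[[0,0,0],[0,0,-1]],[[0,0,0],[0,0,-1]]]}}

```text
time: 5.52
eef_pos: [0.5577, 0.2404, 0.1028]
orientation: [[-1.0, 0.026, -0.001], [0.026, 1.0, -0.0], [0.001, -0.0, -1.0]]
ft_force: [-0.3, 0.8, -1.5]
finger_gap: 0.105
finger_force: 79.6
```

Run:
```python
from h import *
go(.5598,.2304,.085,88.66)
```

```text
t 5.53 p [0.5577 0.2404 0.1028] yaw 88.5226146268257 F [-0.3304  0.7543 -1.4746] gap 0.1051545051715251 79.64588642120361 j [-35.0584  18.5991  11.0496  98.508   -3.919   63.3236  65.7149]
shift [-0.0775 -0.3325  0.5933] turn [-0.0054 -0.0096 -0.0275]
```

>>> {"name": "carry_out", "arguments": {"commands": [[[-0.08,0,0.4],[0,0,-0.03]],[[0,0,0.36],[0,0,0]],[[0,0,0],[0,0,0]],[[0,0,0],[0,0,0]]]}}

```text
time: 6.02
eef_pos: [0.5602, 0.2414, 0.0799]
orientation: [[-1.0, 0.025, -0.0], [0.025, 1.0, -0.0], [0.0, -0.0, -1.0]]
ft_force: [0.9, 0.3, -1.2]
finger_gap: 0.1
finger_force: 79.5
```

Run:
```python
from h import *
go(.5598,.2304,.080,88.66)
w=snap('wrist','w2');a=snap('top','t2')
print(proj('t2',[.55,.1,.07]))
c=a['color'][150:275,230:360]
c=cv2.resize(c,(572,550),interpolation=cv2.INTER_CUBIC)
cv2.imwrite('pics/c2.png',c)
```

```text
t 6.03 p [0.5602 0.2414 0.0799] yaw 88.5750826694046 F [ 0.9133  0.2614 -1.1677] gap 0.09961143549248162 79.54636216163635 j [-34.8692  20.2132  10.9147  99.2655  -4.2859  60.9475  66.0487]
shift [ 0.004  -0.3653 -0.0023] turn [-0.0028 -0.0033 -0.017 ]
[266.9976 207.6788]
```

View pics/w2.png

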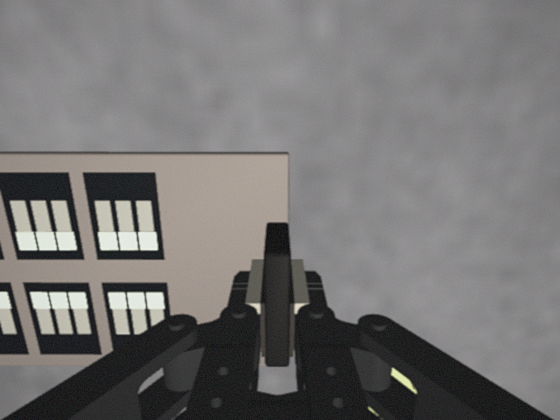

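View pics/c2.png

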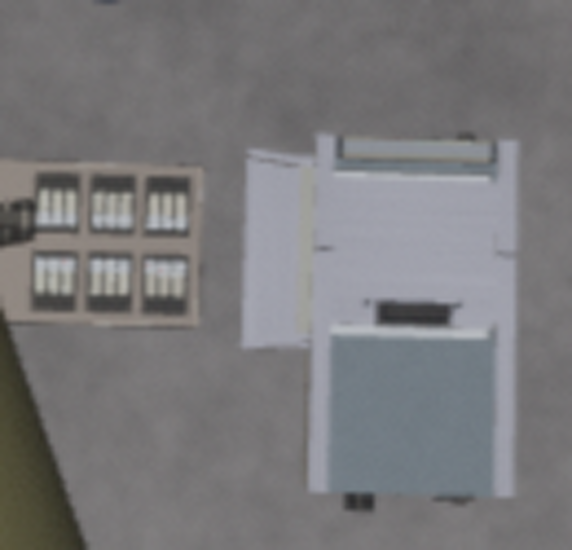

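The slab's front corners in this crop are (203,166) and (199,327). The ledge's outer corners are (246,150) and (243,348), so the slab lines up within about 2 mm. I'll compute the remaining offset.

Run:
```python
from h import *
P=lambda u,v,z: ray('t2',(u+.5)/4.4-.5+230,(v+.5)/4.4-.5+150,z)[:2]
o=np.array([.5108,-.0675]);a=np.radians(-1.34);R=np.array([[np.cos(a),-np.sin(a)],[np.sin(a),np.cos(a)]])
V=lambda p:(R.T@(p-o))*1e3
for n,p in dict(f1=(203,166,.073),f2=(199,327,.073),ledge1=(246,150,.07),ledge2=(243,348,.07),r1=(318,134,.078),r2=(518,140,.078),r3=(514,496,.078),r4=(308,493,.078),mark1=(322,248,.078),mark2=(507,254,.078),bar=(413,314,.107)).items():print(n,V(P(*p)))
print('tcp',V(np.array([.5602,.2414])))
# slab near edge from the wrist
for q in[(289,153),(60,152)]:print(V(ray('w2',*q,.073)[:2]))
print('slab z',)
```

```text
f1 [ 96.5096 144.1589]
f2 [-12.6536 143.7964]
ledge1 [108.9078 115.354 ]
ledge2 [-25.6968 113.9691]
r1 [119.7761  67.1948]
r2 [119.7176 -68.3088]
r3 [-119.7043  -67.745 ]
r4 [-121.1248   68.7775]
mark1 [42.2658 62.8922]
mark2 [ 41.7278 -61.5729]
bar [-3.4248  4.3944]
tcp [ 42.1628 309.9708]
[-11.7079 313.4662]
[-12.2394 218.3409]
slab z
```

>>> {"name": "carry_out", "arguments": {"commands": [[[0,0,0.17],[0,0,-0.02]],[[0,-0.5,0],[0,0,0]],[[0,-0.5,0],[0,0,0]],[[0,-0.5,0],[0,0,0]],[[0,-0.4,0],[0,0,0]],[[0,-0.3,0],[0,0,0]],[[0,0,0],[0,0,0]]]}}

```text
time: 7.0
eef_pos: [0.559, 0.1744, 0.0751]
orientation: [[-1.0, 0.024, 0.0], [0.024, 1.0, -0.0], [-0.0, -0.0, -1.0]]
ft_force: [1.3, 0.2, -1.3]
finger_gap: 0.101
finger_force: 79.7
```

Run:
```python
from h import *
o=np.array([.5108,-.0675]);a=np.radians(-1.34);R=np.array([[np.cos(a),-np.sin(a)],[np.sin(a),np.cos(a)]])
t=o+R@[.0422,.1075];go(*t,.0742,88.66)
```

```text
t 7.0 p [0.559  0.1744 0.0751] yaw 88.60947868966603 F [ 1.2929  0.234  -1.2837] gap 0.10133810741226355 79.65031743049622 j [-30.6299  17.8542  12.5273 103.1179  -4.4194  59.4908  72.1675]
shift [ 0.0055 -4.5147  0.0317] turn [-0.0005  0.0025 -0.0101]
```

>>> {"name": "carry_out", "arguments": {"commands": [[[0,-0.1,0.03],[0,0,-0.01]],[[0,-0.15,0],[0,0,0]],[[0,-0.15,0],[0,0,0]],[[0,-0.15,0],[0,0,0]],[[0,-0.15,0],[0,0,0]],[[0,-0.15,0],[0,0,0]],[[0,-0.15,0],[0,0,0]]]}}

```text
time: 7.88
eef_pos: [0.5581, 0.145, 0.0742]
orientation: [[-1.0, 0.022, 0.0], [0.022, 1.0, 0.0], [-0.0, 0.0, -1.0]]
ft_force: [0.4, -0.6, -1.7]
finger_gap: 0.1
finger_force: 79.7
```

>>> {"name": "carry_out", "arguments": {"commands": [[[0,-0.2,0],[0,0,0]],[[0,-0.3,0],[0,0,0]],[[0,-0.3,0],[0,0,0]],[[0,-0.3,0],[0,0,0]],[[0,-0.3,0],[0,0,0]],[[0,-0.3,0],[0,0,0]],[[0,-0.3,0],[0,0,0]]]}}

```text
time: 8.75
eef_pos: [0.5568, 0.0847, 0.0741]
orientation: [[-1.0, 0.022, 0.0], [0.022, 1.0, 0.0], [-0.0, 0.0, -1.0]]
ft_force: [0.3, -1.1, -1.6]
finger_gap: 0.101
finger_force: 79.7
```

>>> {"name": "carry_out", "arguments": {"commands": [[[0,-0.3,0],[0,0,0]],[[0,-0.3,0],[0,0,0]],[[0,-0.3,0],[0,0,0]],[[0,-0.2,0],[0,0,0]],[[0,0,0],[0,0,0]]]}}

```text
time: 9.38
eef_pos: [0.5561, 0.0517, 0.0741]
orientation: [[-1.0, 0.023, 0.0], [0.023, 1.0, -0.0], [-0.0, -0.0, -1.0]]
ft_force: [0.2, 0.4, -1.3]
finger_gap: 0.102
finger_force: 79.7
```

Run:
```python
from h import *
o=np.array([.5108,-.0675]);a=np.radians(-1.34);R=np.array([[np.cos(a),-np.sin(a)],[np.sin(a),np.cos(a)]])
t=o+R@[.0422,.1075];go(*t,.0742,88.66)
```

```text
t 9.38 p [0.5561 0.0517 0.0741] yaw 88.6830605322327 F [ 0.2241  0.4275 -1.3242] gap 0.10245272878196418 79.65078949928284 j [-22.2984  15.0595  16.2207 107.088   -4.8785  58.5173  84.6282]
shift [ 0.0102 -0.4255 -0.0023] turn [-0.0006  0.0004  0.0046]
```

Another ~13 mm to the stop; I'll press in small steps and watch the force.

>>> {"name": "carry_out", "arguments": {"commands": [[[0,-0.15,0],[0,0,0]],[[0,-0.15,0],[0,0,0]],[[0,-0.05,0],[0,0,0]],[[0,-0.05,0],[0,0,0]],[[0,0,0],[0,0,0]]]}}

```text
time: 10.0
eef_pos: [0.5565, 0.0449, 0.0748]
orientation: [[-1.0, 0.02, 0.002], [0.02, 1.0, 0.006], [-0.002, 0.006, -1.0]]
ft_force: [0.4, 7.9, -1.2]
finger_gap: 0.097
finger_force: 79.9
```

>>> {"name": "carry_out", "arguments": {"commands": [[[0,-0.04,0],[0,0,0]],[[0,-0.04,0],[0,0,0]],[[0,0,0],[0,0,0]]]}}

```text
time: 10.38
eef_pos: [0.5565, 0.0449, 0.0751]
orientation: [[-1.0, 0.019, 0.002], [0.019, 1.0, 0.008], [-0.002, 0.008, -1.0]]
ft_force: [1.3, 12.7, 0.1]
finger_gap: 0.1
finger_force: 80.1
```

The end stop is reached: 12.7 N, with the TCP at the expected home y once the bar offset is counted properly. I'll ease the push, then open the fingers partway.

>>> {"name": "carry_out", "arguments": {"commands": [[[0,0.1,0],[0,0,0]],[[0,0.09,0],[0,0,0]],[[0,0,0],[0,0,0]]]}}

```text
time: 10.75
eef_pos: [0.5563, 0.045, 0.0744]
orientation: [[-1.0, 0.021, 0.001], [0.021, 1.0, 0.002], [-0.001, 0.002, -1.0]]
ft_force: [1.6, 5.2, -0.9]
finger_gap: 0.1
finger_force: 79.8
```

>>> {"name": "carry_out", "arguments": {"commands": [[[0,0,0],[0,0,0]],[[0,0,0],[0,0,0]],[[0,0,0],[0,0,0]],[[0,0,0],[0,0,0]]], "gripper": 0.44}}

```text
time: 11.25
eef_pos: [0.5559, 0.0432, 0.0741]
orientation: [[-1.0, 0.023, -0.0], [0.023, 1.0, -0.0], [0.0, -0.0, -1.0]]
ft_force: [0.5, -0.9, 0.0]
finger_gap: 0.281
finger_force: 0.0
```

Run:
```python
from h import *
go(.5565,.0449,.16,88.66)
a=snap('top','t3')
w=snap('wrist','w3')
c=a['color'][150:275,230:360]
c=cv2.resize(c,(416,400),interpolation=cv2.INTER_CUBIC)
w=cv2.resize(w['color'],(384,288)); w=cv2.copyMakeBorder(w,0,112,0,0,cv2.BORDER_CONSTANT)
cv2.imwrite('pics/c3.png',np.hstack([c,w]))
```

```text
t 11.25 p [0.5559 0.0432 0.0741] yaw 88.7080973553113 F [ 0.4669 -0.9165  0.004 ] gap 0.28115723103294976 0.0 j [-21.6972  14.9704  16.5021 107.2253  -4.9175  58.4933  85.5566]
shift [-0.0193  0.0572 -2.8632] turn [-0.0034 -0.0004  0.0096]
```

View pics/c3.png

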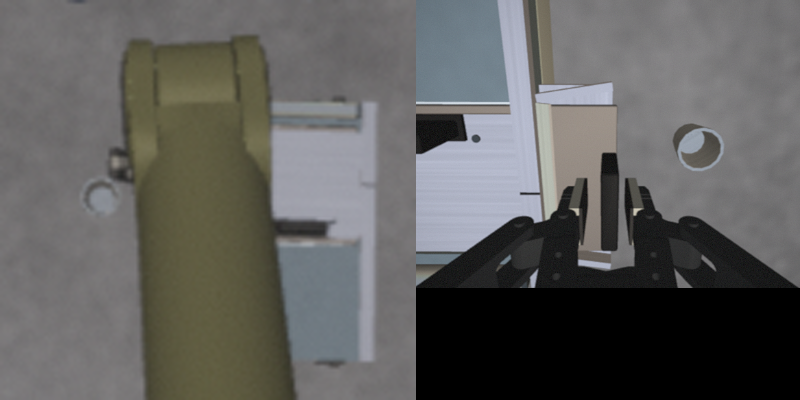

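The wrist view shows the bar free between the open pads, with the slab in the slot and the shutter shut. I'll rise straight up and turn over the shutter grip.

>>> {"name": "carry_out", "arguments": {"commands": [[[0,0,-0.5],[0,0,0]],[[0,0,-0.9],[0,0,0]],[[0,0,-0.9],[0,0,0]],[[0,0,-0.9],[0,0,0]],[[0.35,-0.9,0],[0,0,0]],[[0.35,-0.9,0],[0,0,0]],[[0.35,-0.9,0],[0,0,0]],[[0.35,-0.9,0],[0,0,0]],[[0,0,0],[0,0,1]],[[0,0,0],[0,0,1]],[[0,0,0],[0,0,1]],[[0,0,0],[0,0,1]]]}}

```text
time: 12.85
eef_pos: [0.5118, -0.0635, 0.1713]
orientation: [[-0.931, 0.365, 0.001], [0.365, 0.931, 0.0], [-0.001, 0.001, -1.0]]
ft_force: [0.2, -0.3, 0.7]
finger_gap: 0.278
finger_force: 0.0
```

>>> {"name": "carry_out", "arguments": {"commands": [[[0,0,0],[0,0,1]],[[0,0,0],[0,0,1]],[[0,0,0],[0,0,1]],[[0,0,0],[0,0,1]],[[0,0,0],[0,0,1]],[[0,0,0],[0,0,1]],[[0,0,0],[0,0,1]],[[0,0,0],[0,0,1]],[[0,0,0],[0,0,1]],[[0,0,0],[0,0,1]],[[0,0,0],[0,0,1]],[[0,0,0],[0,0,1]]]}}

```text
time: 14.35
eef_pos: [0.5118, -0.0635, 0.1713]
orientation: [[-0.149, 0.989, 0.001], [0.989, 0.149, 0.0], [0.0, 0.001, -1.0]]
ft_force: [-0.0, 0.5, -0.7]
finger_gap: 0.28
finger_force: 0.0
```

Run:
```python
from h import *
go(.5108,-.0675,.12,-1.34)
snap('wrist','w4')
```

```text
t 14.35 p [ 0.5118 -0.0635  0.1713] yaw 8.56959058002969 F [-0.0084  0.5447 -0.6565] gap 0.2797949795470745 0.0 j [-19.3095   4.0487  24.5717 107.4857  -1.8265  68.7632  14.4372]
shift [-0.1277 -0.0564  1.7102] turn [ 0.016  -0.0016  1.9819]
```

View pics/w4.png

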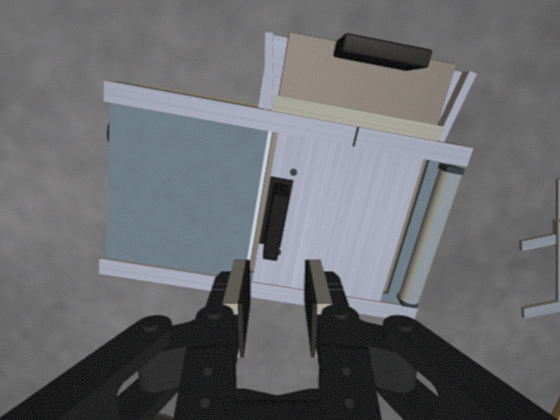

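The carrier is in with its bar outside, and the shutter bar spans about (263–293, 178–260).

```bash
python3 - <<'E'
from h import *
o=np.array([.5108,-.0675]);a=np.radians(-1.34);R=np.array([[np.cos(a),-np.sin(a)],[np.sin(a),np.cos(a)]])
for z in(.073,.107):
  for q in[(-.005,.022),(.005,.022),(.005,-.022),(-.005,-.022)]:print(z,proj('w4',[*(o+R@q),z]))
print('rail corners')
for q in[(.12,.068),(.12,-.068),(-.12,-.068),(-.12,.068),(.042,.062)]:print(proj('w4',[*(o+R@q),.078]))
E
python3 -c "
import cv2;a=cv2.imread('pics/w4.png');cv2.imwrite('pics/w4c.png',cv2.resize(a[165:275,225:325],None,fx=5,fy=5,interpolation=cv2.INTER_CUBIC))"
```

```text
0.073 [271.7926 181.1953]
0.073 [286.0889 183.6264]
0.073 [275.182  241.5794]
0.073 [261.5979 239.3945]
0.107 [271.0848 194.76  ]
0.107 [287.5364 197.523 ]
0.107 [274.998  262.8797]
0.107 [259.4826 260.4352]
rail corners
[471.7099 147.6174]
[412.0993 322.0926]
[ 96.5511 274.2442]
[100.8445  80.5689]
[353.5733 135.9716]
```

View pics/w4c.png

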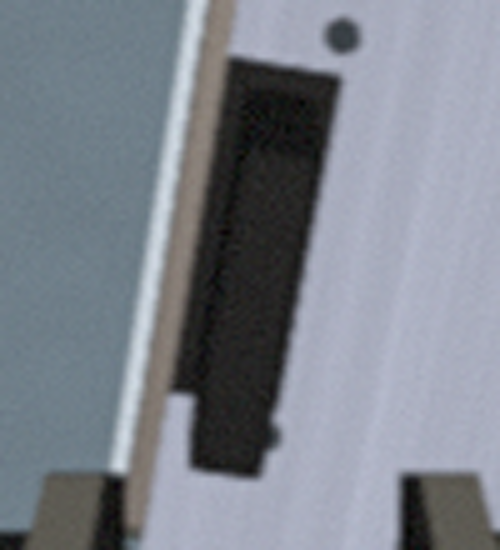

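>>> {"name": "carry_out", "arguments": {"commands": [[[0,0,0],[0,0,1]],[[0,0,0],[0,0,0.98]],[[0,0,0],[0,0,0]]], "gripper": 0}}

```text
time: 14.78
eef_pos: [0.5118, -0.0634, 0.171]
orientation: [[0.018, 1.0, 0.001], [1.0, -0.018, 0.0], [0.0, 0.001, -1.0]]
ft_force: [-0.5, 0.4, 0.3]
finger_gap: 0.5
finger_force: 0.0
```

Run:
```python
from h import *
go(.512,-.0675,.08,-1.34)
```

```text
t 14.78 p [ 0.5118 -0.0634  0.171 ] yaw -1.0550264594399283 F [-0.4683  0.3855  0.2957] gap 0.4996925266395659 0.0 j [-19.6712   4.0732  24.9496 107.5165  -1.8621  68.7353   4.8416]
shift [-0.1369  0.0059  3.0317] turn [ 0.0131 -0.0027  0.057 ]
```

>>> {"name": "carry_out", "arguments": {"commands": [[[-0.14,0,0.6],[0,0,0.06]],[[0,0,0.8],[0,0,0]],[[0,0,0.8],[0,0,0]],[[0,0,0.5],[0,0,0]],[[0,0,0.3],[0,0,0]],[[0,0,0],[0,0,0]]]}}

```text
time: 15.52
eef_pos: [0.5112, -0.0677, 0.0796]
orientation: [[0.025, 1.0, -0.001], [1.0, -0.025, -0.0], [-0.0, -0.001, -1.0]]
ft_force: [0.3, 0.1, 0.6]
finger_gap: 0.499
finger_force: 0.0
```

>>> {"name": "carry_out", "arguments": {"commands": [[[0,0,0],[0,0,0]],[[0,0,0],[0,0,0]],[[0,0,0],[0,0,0]],[[0,0,0],[0,0,0]],[[0,0,0],[0,0,0]],[[0,0,0],[0,0,0]]], "gripper": 1, "newtons": 80}}

```text
time: 16.27
eef_pos: [0.5111, -0.0676, 0.0811]
orientation: [[0.025, 1.0, -0.0], [1.0, -0.025, 0.001], [0.001, -0.0, -1.0]]
ft_force: [-3.3, 0.5, 5.6]
finger_gap: 0.097
finger_force: 78.8
```

Run:
```python
from h import *
go(.512,-.0675,.08,-1.34)
```

```text
t 16.27 p [ 0.5111 -0.0676  0.0811] yaw -1.4611518511075272 F [-3.2839  0.5319  5.5623] gap 0.09729754765566571 78.80439519882202 j [-18.4378   9.9376  25.0864 112.8375  -4.9718  58.2714   7.478 ]
shift [0.0026 0.0288 0.0355] turn [-0.0051 -0.0067 -0.0242]
```

>>> {"name": "carry_out", "arguments": {"commands": [[[0,0,-0.06],[0,0,0]],[[0,-0.15,0],[0,0,0]],[[0,-0.2,0],[0,0,0]],[[0,-0.2,0],[0,0,0]],[[0,-0.2,0],[0,0,0]],[[0,-0.2,0],[0,0,0]],[[0,-0.2,0],[0,0,0]],[[0,-0.2,0],[0,0,0]],[[0,-0.15,0],[0,0,0]],[[0,-0.1,0],[0,0,0]],[[0,0,0],[0,0,0]],[[0,0,0],[0,0,0]]], "newtons": 100}}

```text
time: 17.77
eef_pos: [0.463, -0.0663, 0.0814]
orientation: [[0.026, 1.0, 0.0], [1.0, -0.026, 0.0], [0.0, 0.0, -1.0]]
ft_force: [5.7, -0.7, -16.9]
finger_gap: 0.091
finger_force: 97.5
```

Run:
```python
from h import *
go(.4611,-.0664,.081,-1.34)
```

```text
t 17.77 p [ 0.463  -0.0663  0.0814] yaw -1.468470960537805 F [  5.6622  -0.6936 -16.8746] gap 0.0911159828461574 97.54985332489014 j [-19.2861   3.7586  25.0646 119.0551  -1.8868  57.5465   5.2753]
shift [-0.004  -0.0647  0.0126] turn [ 0.0014 -0.     -0.0257]
```

>>> {"name": "carry_out", "arguments": {"commands": [[[0,-0.04,0.03],[0,0,0]],[[0,-0.03,0.02],[0,0,0]],[[0,0,0],[0,0,0]],[[0,0,0],[0,0,0]]]}}

```text
time: 18.27
eef_pos: [0.4626, -0.0663, 0.0813]
orientation: [[0.025, 1.0, 0.003], [1.0, -0.025, 0.0], [0.0, 0.003, -1.0]]
ft_force: [6.2, -0.9, -10.5]
finger_gap: 0.095
finger_force: 98.2
```

Run:
```python
from h import *
go(.4611,-.0664,.081,-1.34)
w=snap('wrist','w5')
a=snap('top','t5')['color'][150:275,230:360]
w=cv2.resize(w['color'][:320],(560,320))
a=cv2.resize(a,(240,231),interpolation=cv2.INTER_CUBIC);a=cv2.copyMakeBorder(a,0,89,0,0,cv2.BORDER_CONSTANT)
cv2.imwrite('pics/c5.png',np.hstack([w,a]))
o=np.array([.5108,-.0675]);q=np.radians(-1.34);R=np.array([[np.cos(q),-np.sin(q)],[np.sin(q),np.cos(q)]])
for p in[(.042,.0585,.073),(.042,-.0585,.073),(.042,.062,.078)]:print(proj('w5',[*(o+R@p[:2]),p[2]]))
```

```text
t 18.27 p [ 0.4626 -0.0663  0.0813] yaw -1.4592569595607927 F [  6.243   -0.9044 -10.4761] gap 0.09459556800329842 98.20737361907959 j [-19.2962   3.5568  25.0546 119.2601  -1.8199  57.3395   5.2342]
shift [-0.0049 -0.0501  0.0094] turn [ 0.0384 -0.0024 -0.0238]
[491.5303 139.5412]
[450.0623 368.4339]
[500.3085 132.2875]
```

View pics/c5.png

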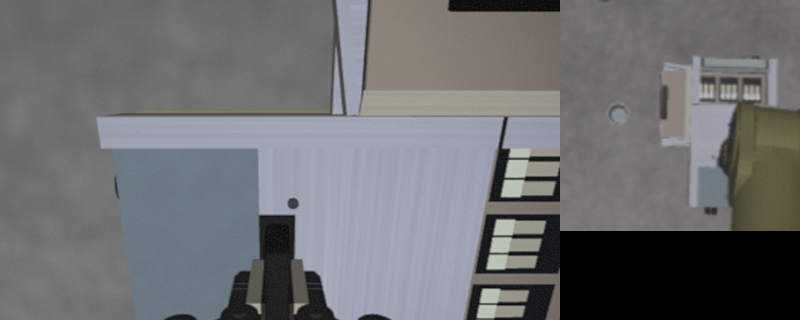

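The wrist view shows the plate edge at about (497,148), just to the right of the guide-rail mark line at about (502,140) extended down. The near film row is covered and the far one is open, about 1.5 mm short. Trimming.

>>> {"name": "carry_out", "arguments": {"commands": [[[0,0,0.03],[0,0,0]],[[0,-0.04,0.02],[0,0,0]],[[0,-0.03,0],[0,0,0]],[[0,0,0],[0,0,0]],[[0,0,0],[0,0,0]]]}}

```text
time: 19.0
eef_pos: [0.4619, -0.0663, 0.0812]
orientation: [[0.025, 1.0, 0.006], [1.0, -0.025, 0.0], [0.0, 0.006, -1.0]]
ft_force: [6.1, -1.3, -4.2]
finger_gap: 0.096
finger_force: 99.3
```

>>> {"name": "carry_out", "arguments": {"commands": [[[0,-0.04,0.02],[0,0,0]],[[0,-0.02,0],[0,0,0]],[[0,0,0],[0,0,0]],[[0,0,0],[0,0,0]],[[0,0,0],[0,0,0]],[[0,0,0],[0,0,0]]]}}

```text
time: 19.75
eef_pos: [0.4608, -0.0663, 0.0811]
orientation: [[0.025, 1.0, 0.008], [1.0, -0.025, 0.0], [0.001, 0.007, -1.0]]
ft_force: [5.7, 0.0, -2.0]
finger_gap: 0.097
finger_force: 99.5
```

Run:
```python
from h import *
go(.4611,-.0664,.081,-1.34)
w=snap('wrist','w6')['color'][90:215,420:560]
cv2.imwrite('pics/c6.png',cv2.resize(w,None,fx=4,fy=4,interpolation=cv2.INTER_CUBIC))
```

```text
t 19.75 p [ 0.4608 -0.0663  0.0811] yaw -1.4598035026330756 F [ 5.6925  0.0459 -2.0072] gap 0.09669628593193884 99.54834938049316 j [-19.3144   3.1379  25.0385 119.679   -1.6569  57.0622   5.1223]
shift [-0.0038  0.01    0.0048] turn [ 0.0859 -0.0062 -0.0239]
```

View pics/c6.png

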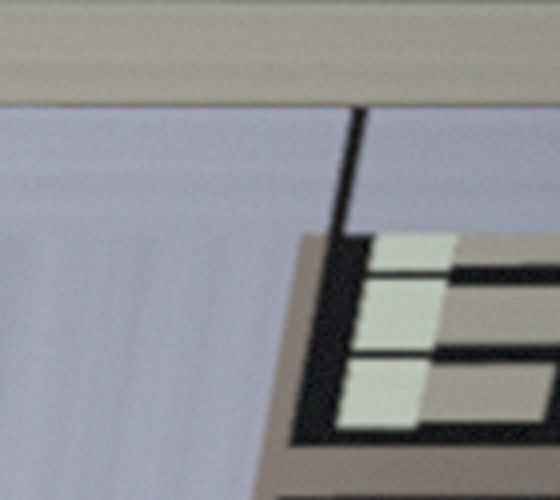

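The plate edge is at (302,235) and the mark line ends at (337,235). Allowing for the parallax between their heights, that is half travel within about 0.6 mm, and TCP travel reads 50.3 mm. The row farther from the grip is uncovered, so I'm handing in.

Run:
```python
from h import *
go(.4611,-.0664,.081,-1.34)
print(ctrl.hand_in())
```

```text
t 19.8 p [ 0.4608 -0.0663  0.0811] yaw -1.4581957834255364 F [ 6.7375  0.7366 -1.4644] gap 0.09810427133108471 99.54744815826416 j [-19.3164   3.1389  25.0401 119.68    -1.6565  57.063    5.1234]
shift [-0.0038  0.0106  0.0044] turn [ 0.0854 -0.0061 -0.0236]
the job is handed in; nothing more can be done
None
```

I slid the carrier home against its stop and let go with the shutter still shut, then drew the shutter to about 50 mm (half travel) and am holding it there; the job was handed in at 19.8 s, with no verdict returned.

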